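# Push the reject base block along the guide and off the ledge into the chute

### The arm

A 6-joint arm with a two-finger parallel gripper is mounted at the origin on the work surface. World frame = base frame: x ahead of the robot, y to its left, z up, the work surface at z = 0. Lengths are in m, angles in rad, forces in N, time in s.
With the tool pointing down it reaches from about 0.325 to 0.9 m from the base axis. Payload 6.1 kg.
Tool frame: the origin (TCP) lies midway between the tips of the shut fingers; the grasp point (between the pads) lies arm.grip_depth behind it (arm.grip_depth is the distance from the TCP to the grasp point, in m); z points along the fingers, y is the line along which they close (so a half turn about z gives the same grasp; the last joint's range is limited). The gripper opens to 87 mm and grips with 3 to 60 N. Pads are 19 mm wide; open, the fingers measure 117 mm over their backs; the gripper's body (75 mm by 190 mm) begins 51 mm behind the grasp point.
Start: joints at [1.214, 0.22, 1.526, -0, 1.395, -0.126], TCP at [0.143, 0.608, 0.223] pointing down, gripper open.
Joint ranges: [-2.98, 2.98], [-0.91, 2.08], [0.09, 2.57], [-1.24, 4.39], [0.2, 2.65], [-2.68, 2.68]. Speed limits (rad/s): [2.57, 2.57, 3.01, 3.14, 3.14, 3.14].

### API

Orientations are given as [roll, pitch, yaw] about the fixed x, y, z axes, in that order (R = Rz(yaw) Ry(pitch) Rx(roll)).
In Python, from plant import arm gives the robot as it stands.
- The arm moves only by the tool play_rows, never from a script. Its argument "commands" is text: rows parted by semicolons, each of 4 numbers parted by spaces: the shift along the tool's x, y, z in mm, then the turn about the tool's z in units of 6 degrees (1.0 is 6 degrees). A call has 1 to 20 rows; each row is the pose to reach, as a shift and turn from the pose commanded when the call began, along the tool's axes at that moment; what a row does not reach only later rows make up. A row lasts 1/12 s, in which the tool goes at most 41.7 mm and 7.16 degrees, less where a joint would pass 70% of its speed; a pose out of reach is approached as far as the arm can. A call with a gripper value outside its range is refused whole. "gripper" is the finger opening in mm, from 0 to 87, set as the call begins (left out, the last holds). The fingers move at their own pace and stop on an object; the grip force is fixed at half the most. Time passes only in rows, so rows that repeat a pose let the fingers close. It gives the time, the measured TCP pose, the force, the opening and the grip force at its end, in the units of the state.
- arm.sense(): the state, without advancing time (a new reading comes with each control period).
- arm.snapshot(name): name is "side" or "top" or "wrist"; returns (picture, depth): 420x560x3 uint8, red, green, blue; 420x560 float32, m along the optical axis (not along the pixel's ray), 0 where there is no reading.
- arm.camera_model(name): a dict with "vertical_fov" (degrees; the focal length in pixels is half the picture's height over the tangent of half this angle, whatever the lens; pixels are square), "cx", "cy" (the principal point, pixels), "distortion" ([k1, k2, p1, p2, k3] as OpenCV has them; the pictures are not rectified), "extrinsics" (4x4, takes a point from camera to world coordinates). Camera axes: x right, y down, z forward; pixel columns grow to the right and rows downward; lengths in m; the calibration is good to about 2 mm. A picture is of the moment at which its call begins: read the wrist's pose just before it. camera_model takes no time and is no camera call; for the wrist camera it gives the pose at the moment of the call.
- arm.job_done(): hands the job in; it is judged then, once.
The state is a dict: "clock": time; "q": joint angles; "dq": joint speeds; "effort": joint torques, N m; "tool_pos": TCP position; "orientation": TCP orientation; "force": force on the tool from outside, world axes, zero at the start; "torque": the same for the moment, N m; "width": finger opening in m; "finger_force": force on a finger pad.
Only numpy, scipy, OpenCV 4.12 (cv2) and the standard library are available. Lean on these libraries where they do the work, as an engineer would, in place of code of your own. Each camera call takes 0.05 s, during which the arm holds its last target. There are 200 camera calls.

### The job

The beech base block with the red mark is a reject. Without lifting it off the ledge, press it gently sideways until it lies flush against the springy blue fence, then push it from behind along the fence, through the gateway and off the end of the ledge, so that it drops into the grey chute and stays there. The acrylic guide cracks if forced, and the jar, the finished stand and the screwdriver are to be left alone.

Things in the scene. Friction and masses are not known exactly. Their poses are not given: they have to be found in the camera images.
- station: Fixed wooden riser with a brown board ledge on top; a chute stands beyond its drop edge. Origin: on the table, under the middle of the drop edge. z up; y runs along the ledge towards and over the drop edge into the chute; x from the open side of the ledge towards the fence. The ledge's top is 130 mm above the origin and covers x -150 to 180 mm, y -260 to 0 mm.
- chute (a point): Point on the floor of the grey open-topped chute with yellow rims, station x 0, y 140 mm, 8 mm above the table. Inside, the chute covers station x -70 to 70 mm, y 0 to 200 mm; its rims are 110 mm above the table (20 mm below the ledge's top). A steel slope falls from 84 mm high at the drop edge to the floor at station y 80 mm.
- guide: Fixed aluminium scale block (22 x 200 x 10 mm, two black knobs) on the ledge at station x 100, y -120 mm; origin: centre of its underside, axes as the station's. It carries a clear acrylic frame with a blue fence strip and a stop bar, clamped at a setting along x that differs each time and is not measured. The guide cracks if anything presses on it with over 15 N; 3 to 8 N is a good press.
- fence_mid (a point): Nominal foot of the fence's face, fixed to the scale block (station x 35, y -110 mm, on the ledge): the real face, which looks to -x, is up to 18 mm either way in x. The fence is a blue strip along y, station y -220 to 0 mm, 5 mm thick, top 19 mm above the ledge. It is sprung: it gives to +x by 1 mm per 3 N, 8 mm at most, then is solid, and springs back.
- gateway_mid (a point): Nominal middle of the gateway at the drop edge, on the ledge, for the nominal fence; the real one is off by as much as the fence. The gateway is 55 mm wide in x, between the unpressed fence and the end of a clear stop bar with blue tape (18 mm high, station y -25 to 0 mm, running 110 mm to -x from the gateway) that closes the rest of the ledge.
- reject: Loose beech base block, 50 (x) x 110 (y) x 26 (z) mm, about 160 g, with a steel rod let into its top and a red mark. Origin: centre of its underside, y along its length. It starts on the open side of the ledge, clear of the fence, up to 0.25 rad askew, its middle at station x -60 to -40, y -150 to -100 mm. It slides on the ledge at about 1 to 2 N.
- jar: Loose glass jar with an orange cap, 44 mm across, 60 mm high, on the ledge on the far side of the guide. Origin at the centre of its underside. Leave alone.
- good_base: Loose finished stand: a beech base (50 x 110 x 26 mm) with two upright clear acrylic plates, 126 mm high in all, on the table. Origin at the centre of its underside. Leave alone.
- driver: Loose screwdriver with an orange handle, lying on the table. Leave alone.
Not all that is in view belongs to the job. What is shaped like the reject but green, orange or turquoise is not meant.

How it is judged:
On the way, in this order (a step that is already met when the one before it is completed fails the run):
1. the reject block is pressed flush along the fence: at least 1.5 N on the guide, within 0.06 rad of the ledge's direction, its side at the fence, for 0.2 s (contact force between reject and guide above 1.5 N and angle between the y axis of reject and the y axis of station, either way round below 0.06 rad and y of reject in the frame of station below -0.075 m and x of reject in the frame of station above -0.012 m), for 0.2 s.
2. the block, still lying on the ledge and in line with it, reaches out over the drop edge by 15 mm or more (y of reject in the frame of station above -0.04 m and z of reject in the frame of station above 0.126 m and angle between reject's own z axis and vertical below 0.06 rad and angle between the y axis of reject and the y axis of station, either way round below 0.12 rad), for 0.05 s.
At the end, for the whole second after the job is handed in: The reject block lies at rest inside the chute: its origin between the chute's walls (station x -70 to 70 mm, y 0 to 200 mm) and less than 95 mm above the table, slower than 20 mm/s (y of reject in the frame of station between 0 and 0.2 m and x of reject in the frame of station between -0.07 and 0.07 m and z of reject in the frame of station below 0.095 m and linear speed of reject below 0.02 m/s); the robot touches nothing.
It fails at once if anything presses on the guide with more than 15 N (contact force between anything else and guide above 15 N).
It fails at once if the block is lifted more than 15 mm off the ledge (z of reject in the frame of station above 0.145 m).
It fails at once if the jar is moved by more than 15 mm (distance of jar from where it was at the start of the episode above 0.015 m).
It fails at once if the finished stand is moved by more than 15 mm (distance of good_base from where it was at the start of the episode above 0.015 m).
It fails at once if the screwdriver is moved by more than 20 mm (distance of driver from where it was at the start of the episode above 0.02 m).
It also fails if it takes over 67 s, if anything falls off the work surface, if the arm or the gripper's body presses on something with over 40 N, if the wrist force passes 120 N, or if a joint passes its speed limit or range.

## Working session

There is one attempt and no reset: what is moved stays moved. The work goes in short steps, Python scripts to look and compute and a tool call to move; the robot and the scene stay as the last step left them, time stands still between calls to the robot, and variables do not carry over. Pictures are saved under pics/ and viewed, at most 10 in all, crops included, and the job is handed in when it is done.

Besides the shell and the picture viewer there is one more tool, called after ">>>" as name(argument=value, ...) on one line, values as JSON. play_rows: Moves the arm, as the interface text tells. Its arguments: {"type":"object","properties":{"commands":{"type":"string"},"gripper":{"type":"number"}},"required":["commands"]}

```bash
ls; mkdir -p pics; cat > h.py <<'E'
import numpy as np, cv2
from plant import arm
def cam(n):
    m=arm.camera_model(n); f=210/np.tan(np.radians(m["vertical_fov"])/2)
    K=np.array([[f,0,m["cx"]],[0,f,m["cy"]],[0,0,1.]])
    return K,np.array(m["distortion"],float),np.array(m["extrinsics"])
def cloud(n,depth,c=None):
    K,D,E=c or cam(n); v,u=np.mgrid[0:420,0:560]
    p=cv2.undistortPoints(np.stack([u.ravel(),v.ravel()],1).astype(np.float64)[:,None],K,D)[:,0]
    P=np.c_[p,np.ones(len(p))]*depth.reshape(-1,1)
    return (P@E[:3,:3].T+E[:3,3]).reshape(420,560,3)
def ray(n,px,z,c=None):
    K,D,E=c or cam(n)
    p=cv2.undistortPoints(np.array(px,float).reshape(-1,1,2),K,D)[:,0]
    d=np.c_[p,np.ones(len(p))]@E[:3,:3].T
    return E[:3,3]+d*((z-E[2,3])/d[:,2])[:,None]
E
python3 - <<'E'
from h import *
ims=[]
for n in("top","side"):
    im,d=arm.snapshot(n); np.savez(f"{n}0.npz",im=im,d=d)
    cv2.imwrite(f"pics/{n}0.png",cv2.resize(im[:,:,::-1],(800,600)))
    K,D,E=cam(n);print(n,K[0,0],D,E.round(3).tolist())
s=arm.sense();print(s["clock"],s["orientation"],s["force"],arm.grip_depth)
E
```

```text
pics
top 446.0200068007082 [-0.14795258  0.          0.          0.          0.        ] [[-0.016, -0.989, 0.149, 0.412], [-1.0, 0.017, 0.003, 0.092], [-0.006, -0.149, -0.989, 1.269], [0.0, 0.0, 0.0, 1.0]]
side 455.43322883841654 [-0.1368783  0.         0.         0.         0.       ] [[-0.953, -0.197, 0.232, 0.367], [-0.304, 0.601, -0.739, 0.789], [0.006, -0.774, -0.633, 0.694], [0.0, 0.0, 0.0, 1.0]]
0.1 [-3.13981393e+00 -2.15210013e-04  2.91078508e+00] [-0.75298425  0.50215802 -0.18843774] 0.0187
```

View pics/top0.png

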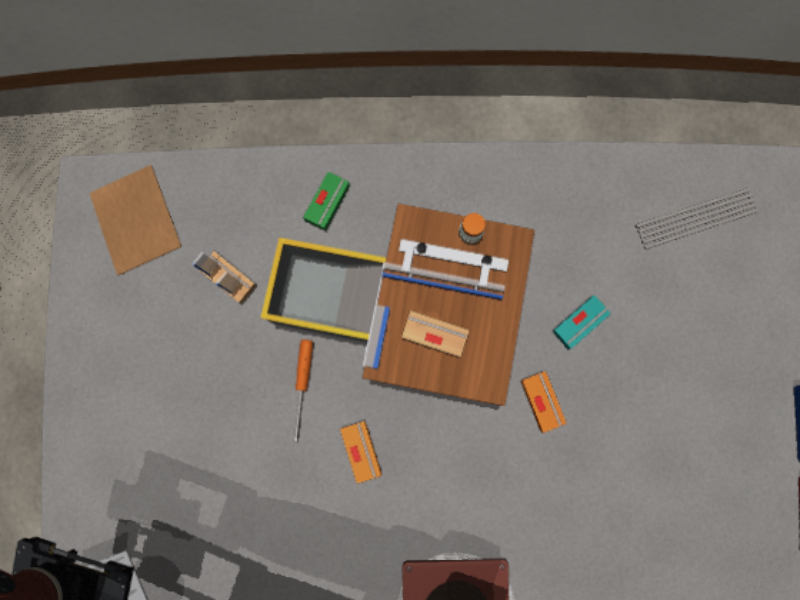

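View pics/side0.png

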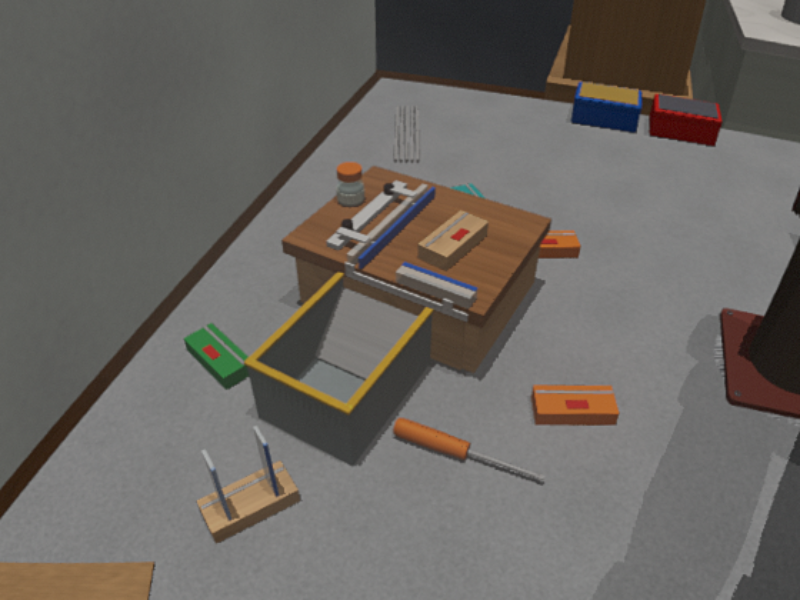

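The top view (800x600) shows the ledge with corners (398,205), (534,230), (505,405) and (364,378). The reject is at (435,334), the blue fence runs (383,276)-(502,296), the stop bar is at (377,337) and the chute at (325,290). The side view agrees.

```bash
python3 - <<'E'
from h import *
z=np.load("top0.npz");im,d=z["im"],z["d"];C=cloud("top",d)
hsv=cv2.cvtColor(im,cv2.COLOR_RGB2HSV)
roi=np.zeros((420,560),bool);roi[130:300,240:390]=1
led=(np.abs(C[:,:,2]-.13)<.008)&roi
n,l,st,_=cv2.connectedComponentsWithStats(cv2.morphologyEx((roi&(C[:,:,2]>.12)&(C[:,:,2]<.2)).astype(np.uint8),cv2.MORPH_CLOSE,np.ones((3,3))))
k=1+np.argmax(st[1:,4]);m=(l==k)
P=C[m];r=cv2.minAreaRect(P[:,:2].astype(np.float32));print("ledge rect",r,cv2.boxPoints(r).round(4).tolist(),np.median(C[led][:,2]))
def show(name,m,zz):
    ys,xs=np.nonzero(m);W=ray("top",np.c_[xs,ys],zz)[:,:2].astype(np.float32);r=cv2.minAreaRect(W);print(name,len(xs),r,cv2.boxPoints(r).round(4).tolist(),np.median(C[m][:,2]));
blue=roi&(hsv[:,:,0]>105)&(hsv[:,:,0]<130)&(hsv[:,:,1]>120)
n,l,st,_=cv2.connectedComponentsWithStats(blue.astype(np.uint8),connectivity=8)
for i in range(1,n):
    if st[i,4]>30: show("blue",l==i,.149)
ro=roi&(C[:,:,2]>.147)&(C[:,:,2]<.17)
n,l,st,_=cv2.connectedComponentsWithStats(ro.astype(np.uint8))
for i in range(1,n):
    if st[i,4]>100: show("z.147-.17 comp",l==i,.156)
print(hsv[233,305],hsv[200,310])
E
```

```text
ledge rect ((0.5779628753662109, 0.005256772041320801), (0.27915146946907043, 0.36468350887298584), 75.26634216308594) [[0.366100013256073, -0.08340000361204147], [0.7188000082969666, -0.1761000007390976], [0.7897999882698059, 0.09390000253915787], [0.43709999322891235, 0.186599999666214]] 0.13074828082028112
blue 195 ((0.6162346005439758, 0.019481517374515533), (0.21649134159088135, 0.005968701094388962), 78.05188751220703) [[0.5909000039100647, -0.08579999953508377], [0.5967000126838684, -0.08699999749660492], [0.6416000127792358, 0.12479999661445618], [0.635699987411499, 0.12600000202655792]] 0.14946311734036555
blue 118 ((0.5258870124816895, 0.130522221326828), (0.006469516549259424, 0.10876522958278656), 78.00718688964844) [[0.47200000286102295, 0.1386999934911728], [0.5784000158309937, 0.1160999983549118], [0.579800009727478, 0.12240000069141388], [0.4733999967575073, 0.14499999582767487]] 0.1496385734844794
z.147-.17 comp 501 ((0.6526102423667908, 0.012556321918964386), (0.21926283836364746, 0.05839119479060173), 79.47974395751953) [[0.6039000153541565, -0.08990000188350677], 
[... 438 characters left out ...]
0135803]] 0.1498886957744756
z.147-.17 comp 373 ((0.5261701941490173, 0.13842356204986572), (0.024733617901802063, 0.10952842980623245), 77.99897766113281) [[0.4699999988079071, 0.13770000636577606], [0.5771999955177307, 0.11490000039339066], [0.5823000073432922, 0.13910000026226044], [0.47519999742507935, 0.16189999878406525]] 0.14959527683052798
z.147-.17 comp 875 ((0.5285246968269348, 0.035254813730716705), (0.11013230681419373, 0.050275787711143494), 70.39421081542969) [[0.4864000082015991, -0.008200000040233135], [0.5336999893188477, -0.025100000202655792], [0.5706999897956848, 0.0786999985575676], [0.5232999920845032, 0.09560000151395798]] 0.1568062465800364
[ 15 119 208] [109 178 150]
```

>>> play_rows(commands="-443 -471 0 -0.21;-443 -471 0 -0.21;-443 -471 0 -0.21;-443 -471 0 -0.21;-443 -471 0 -0.21;-443 -471 0 -0.21;-443 -471 0 -0.21;-443 -471 0 -0.21;-443 -471 0 -0.21;-443 -471 0 -0.21;-443 -471 0 -0.21;-443 -471 0 -0.21;-443 -471 0 -0.21;-443 -471 0 -0.21;-443 -471 0 -0.21;-443 -471 0 -0.21;-443 -471 0 -0.21;-443 -471 0 -0.21;-443 -471 0 -0.21;-443 -471 0 -0.21", gripper=50)

```text
clock: 1.77
tool_pos: [0.4658, 0.0496, 0.2223]
orientation: [3.141, -0.001, 2.934]
force: [0.8, -0.3, 0.3]
width: 0.05
finger_force: 0.0
```

```bash
python3 - <<'E'
from h import *
c=cam("wrist");im,d=arm.snapshot("wrist");np.savez("w1.npz",im=im,d=d)
cv2.imwrite("pics/w1.png",im[:,:,::-1])
C=cloud("wrist",d,c);X=C[:,:,0]*.978-C[:,:,1]*.207;Y=C[:,:,0]*.207+C[:,:,1]*.978
hsv=cv2.cvtColor(im,cv2.COLOR_RGB2HSV)
b=(hsv[:,:,0]>105)&(hsv[:,:,0]<130)&(hsv[:,:,1]>120)&(C[:,:,2]>.125)&(C[:,:,2]<.155)
n,l,st,_=cv2.connectedComponentsWithStats(b.astype(np.uint8))
for i in range(1,n):
    if st[i,4]>40:
        m=l==i;print(st[i],np.percentile(X[m],[1,50,99]).round(4),np.percentile(Y[m],[1,50,99]).round(4),np.percentile(C[m][:,2],[1,50,99]).round(3))
m=(C[:,:,2]>.150)&(C[:,:,2]<.162)&(hsv[:,:,0]<25)&(hsv[:,:,1]>60)&(X<.56)
W=np.c_[X[m],Y[m]].astype(np.float32);print(len(W),cv2.minAreaRect(W),cv2.boxPoints(cv2.minAreaRect(W)))
print(c[2].round(3))
E
```

```text
[404 206  18  61 635] [0.432  0.4539 0.4779] [0.2329 0.2369 0.241 ] [0.148 0.149 0.151]
3088 ((0.5109074115753174, 0.14843851327896118), (0.09584362059831619, 0.051381513476371765), 82.51400756835938) [[0.4791922  0.10427224]
 [0.5301358  0.09757807]
 [0.5426226  0.19260478]
 [0.491679   0.19929895]]
[[ 0.206  0.937  0.282  0.388]
 [ 0.979 -0.197 -0.06   0.065]
 [-0.     0.288 -0.958  0.384]
 [ 0.     0.     0.     1.   ]]
```

View pics/w1.png

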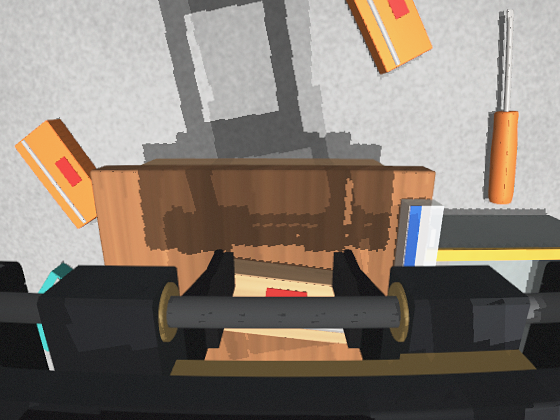

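The wrist view, partly hidden by the gripper, shows the block at (285,290) between the fingers and beyond them, and the stop bar at (420,235). This fits the top measurement. I'll descend beside the block.

>>> play_rows(commands="0 0 30 0;0 0 60 0;0 0 80 0;0 0 85 0;0 0 85 0;0 0 85 0")

```text
clock: 2.32
tool_pos: [0.4669, 0.0491, 0.1385]
orientation: [3.141, 0.001, 2.934]
force: [0.1, 0.4, 0.2]
width: 0.0499
finger_force: 0.0
```

>>> play_rows(commands="-10 0 0 0;-20 0 0 0;-26 0 0 0;-32 0 0 0;-38 0 0 0;-44 0 0 0;-50 0 0 0;-56 0 0 0;-62 0 0 0;-67 0 0 0;-71 0 0 0;-75 0 0 0;-78 0 0 0;-80 0 0 0;-81 0 0 0;-81 0 0 0;-81 0 0 0")

```text
clock: 3.73
tool_pos: [0.5459, 0.0318, 0.1376]
orientation: [3.142, 0.001, 2.933]
force: [-0.3, 0.4, -0.7]
width: 0.0502
finger_force: 0.0
```

```bash
cat > look.py <<'E'
from h import *
import sys
im,d=arm.snapshot("top");C=cloud("top",d);hsv=cv2.cvtColor(im,cv2.COLOR_RGB2HSV)
X=C[:,:,0]*.978-C[:,:,1]*.207;Y=C[:,:,0]*.207+C[:,:,1]*.978-.256
cv2.imwrite(f"pics/{sys.argv[1]}.png",cv2.resize(im[110:320,160:440,::-1],(784,588)))
m=(C[:,:,2]>.150)&(C[:,:,2]<.162)&(hsv[:,:,0]<25)&(hsv[:,:,1]>50)&(X>.47)&(X<.61)&(Y>-.26)&(Y<.1)
n,l,st,_=cv2.connectedComponentsWithStats(m.astype(np.uint8));
if n>1:
    m=l==1+np.argmax(st[1:,4]);v,u=np.nonzero(m);W=ray("top",np.c_[u,v],.156)
    W=np.c_[W[:,0]*.978-W[:,1]*.207,W[:,0]*.207+W[:,1]*.978-.256].astype(np.float32);r=cv2.minAreaRect(W);print(len(W),r,cv2.boxPoints(r).round(4).tolist())
s=arm.sense();p=s["tool_pos"];print("tcp X,Y",p[0]*.978-p[1]*.207,p[0]*.207+p[1]*.978-.256,p[2],s["clock"])
f=s["force"];print("F X,Y,z",f[0]*.978-f[1]*.207,f[0]*.207+f[1]*.978,f[2])
E
python3 look.py t2
```

```text
2 ((0.5796687602996826, -0.06763966381549835), (0.0025699730031192303, 0.0), -169.23358154296875) [[0.5809000134468079, -0.0674000009894371], [0.5809000134468079, -0.0674000009894371], [0.5784000158309937, -0.06790000200271606], [0.5784000158309937, -0.06790000200271606]]
tcp X,Y 0.5272408647314517 -0.11192767517094607 0.1376104995072278 3.7833
F X,Y,z 0.49579429128040636 0.36212109751045807 -0.25633653533059764
```

View pics/t2.png

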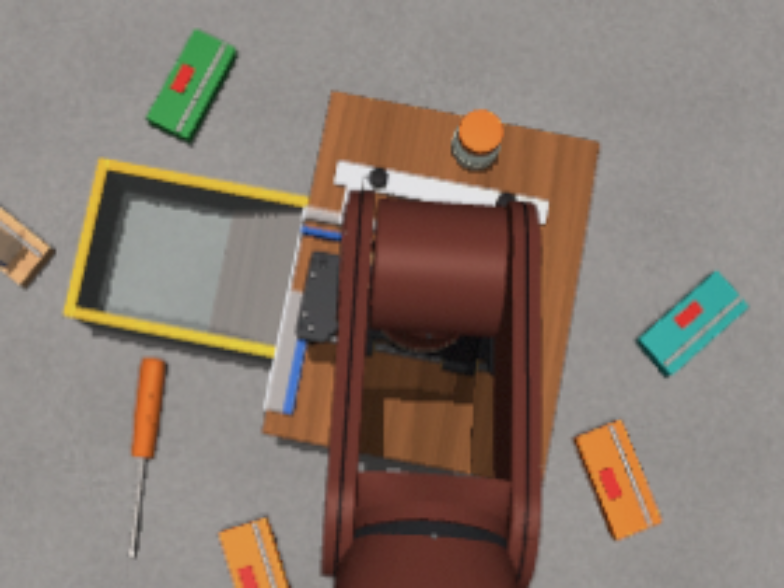

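The arm hides the block from above, so I'll go by force in small steps.

>>> play_rows(commands="-2 0 0 0;-4 0 0 0;-5 0 0 0;-6 0 0 0;-6 0 0 0;-6 0 0 0")

```text
clock: 4.28
tool_pos: [0.5518, 0.0305, 0.1375]
orientation: [3.142, 0.0, 2.933]
force: [-0.2, 0.2, -0.2]
width: 0.0505
finger_force: 0.0
```

>>> play_rows(commands="-1 0 0 0;-2 0 0 0;-3 0 0 0;-3 0 0 0;-3 0 0 0")

```text
clock: 4.7
tool_pos: [0.5545, 0.0299, 0.1375]
orientation: [3.142, -0.0, 2.933]
force: [-2.1, 0.5, 1.4]
width: 0.0499
finger_force: 0.9
```

```bash
python3 - <<'E'
from h import *
im,d=arm.snapshot("side");cv2.imwrite("pics/s3.png",cv2.resize(im[90:270,180:420,::-1],(800,600)))
s=arm.sense();print(s["force"],s["tool_pos"])
E
```

```text
[-1.93842079  0.31820165  0.40938674] [0.55446468 0.02993147 0.1375066 ]
```

View pics/s3.png

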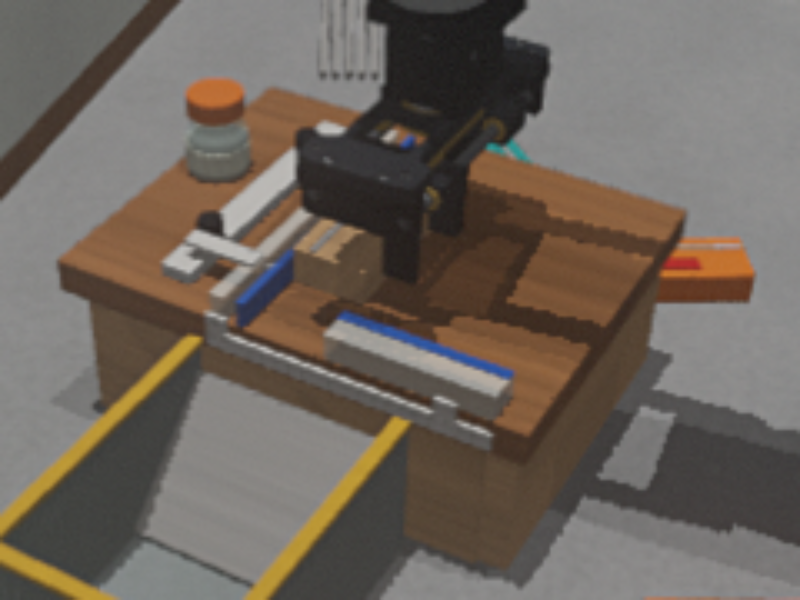

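The side view shows the block (335,260) against the fence (265,285), with the finger on its open side and about 2 N on the wrist. I'll press a little more.

>>> play_rows(commands="-1 0 0 0;-1.5 0 0 0;-1.5 0 0 0;-1.5 0 0 0;-1.5 0 0 0;-1.5 0 0 0")

```text
clock: 5.25
tool_pos: [0.5552, 0.0299, 0.1375]
orientation: [-3.142, -0.002, 2.933]
force: [-4.8, 1.4, 4.0]
width: 0.0501
finger_force: 2.9
```

>>> play_rows(commands="-0.5 0 0 0;-1 0 0 0;-1 0 0 0;-1 0 0 0;-1 0 0 0;-1 0 0 0")

```text
clock: 5.75
tool_pos: [0.5556, 0.0298, 0.1375]
orientation: [-3.141, -0.003, 2.933]
force: [-8.4, 0.8, 6.5]
width: 0.0499
finger_force: 4.1
```

>>> play_rows(commands="2 0 0 0;8 0 0 0;20 0 0 0;30 0 0 0;30 0 -30 0;30 0 -60 0;30 0 -85 0;30 -30 -85 0;30 -65 -85 0;30 -100 -85 0;30 -100 -85 0;30 -100 -85 0")

```text
clock: 6.75
tool_pos: [0.5065, -0.0637, 0.2227]
orientation: [-3.141, 0.001, 2.929]
force: [0.2, -1.1, -0.7]
width: 0.0499
finger_force: 0.0
```

```bash
python3 look.py t4; python3 -c "
from plant import arm
print(arm.sense()['q'])"
```

```text
622 ((0.5711293816566467, -0.10993149876594543), (0.10994362086057663, 0.05042323097586632), 89.93083953857422) [[0.5458999872207642, -0.164900004863739], [0.5963000059127808, -0.164900004863739], [0.5964000225067139, -0.054999999701976776], [0.5460000038146973, -0.05490000173449516]]
tcp X,Y 0.5085105171765607 -0.21232293197493335 0.2225810385720258 6.8
F X,Y,z -0.43817656815267925 -0.19623192228565967 -0.34149152169590535
[-2.77716208e-01 -5.62473592e-02  1.82066544e+00  3.81925613e-04
  1.37658302e+00 -1.63783511e+00]
```

View pics/t4.png

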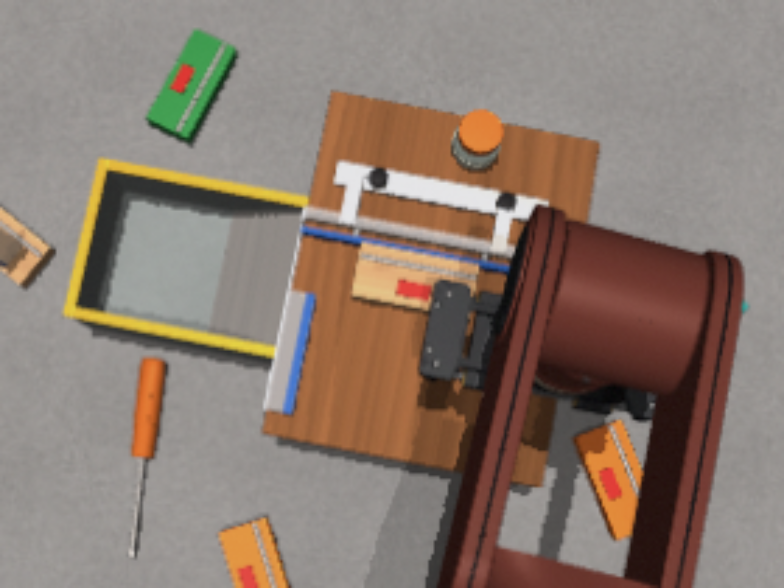

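The top view shows the block (415,275 in the crop) flush along the fence: centre X .571, angle within 0.1°, rear face at y -165 mm. Next I'll turn the tool 90° behind it with the fingers nearly shut.

>>> play_rows(commands="-30 10 0 1.1;-60 10 0 2.2;-60.5 10 0 3.3;-60.5 10 0 4.4;-60.5 10 0 5.5;-60.5 10 0 6.6;-60.5 10 0 7.7;-60.5 10 0 8.8;-60.5 10 0 9.9;-60.5 10 0 11;-60.5 10 0 12.1;-60.5 10 0 13.2;-60.5 10 0 14.2;-60.5 10 0 15;-60.5 10 0 15;-60.5 10 0 15;-60.5 10 0 15", gripper=8)

```text
clock: 8.22
tool_pos: [0.5682, -0.0641, 0.2224]
orientation: [-3.141, -0.0, 1.366]
force: [1.1, -0.6, -0.5]
width: 0.0081
finger_force: 0.0
```

```bash
python3 look.py t5; python3 -c "
from plant import arm
s=arm.sense();print(s['orientation'],s['width'],s['q'])"
```

```text
795 ((0.5709007382392883, -0.10993574559688568), (0.05093918740749359, 0.10992646217346191), 0.029559291899204254) [[0.5454000234603882, -0.054999999701976776], [0.5454999804496765, -0.164900004863739], [0.5964000225067139, -0.164900004863739], [0.5963000059127808, -0.054999999701976776]]
tcp X,Y 0.5690162598970135 -0.20129114622460406 0.222434910085096 8.2667
F X,Y,z 0.34005306307638133 0.5096231749327055 0.2287081737569383
[-3.14152504e+00 -1.01847593e-04  1.36486084e+00] 0.008132565164502167 [-2.50675870e-01  9.42482618e-02  1.66821784e+00  1.00561913e-04
  1.37919865e+00 -4.47595378e-02]
```

>>> play_rows(commands="0 0 30 0.03;0 0 60 0.03;0 0 80 0.03;0 0 85 0.03;0 0 85 0.03;10 0 85 0.03;15 0 85 0.03;20 0 85 0.03;24 0 85 0.03;28 0 85 0.03;32 0 85 0.03;36 0 85 0.03;40 0 85 0.03;44 0 85 0.03;48 0 85 0.03;52 0 85 0.03;56 0 85 0.03;60 0 85 0.03;60 0 85 0.03")

```text
clock: 9.85
tool_pos: [0.5806, -0.0053, 0.1374]
orientation: [-3.141, -0.001, 1.359]
force: [0.1, 0.1, 0.1]
width: 0.0079
finger_force: 0.0
```

```bash
python3 look.py t6
```

```text
475 ((0.5703126788139343, -0.05555127188563347), (0.0681152492761612, 0.05082765221595764), 89.53545379638672) [[0.5446000099182129, -0.08940000087022781], [0.5953999757766724, -0.08980000019073486], [0.5960000157356262, -0.021700000390410423], [0.545199990272522, -0.021299999207258224]]
tcp X,Y 0.5688642276309163 -0.14118730578471156 0.1372699883035053 9.9
F X,Y,z 0.022615982985032923 -0.7624681984350575 -0.4360223776530157
```

>>> play_rows(commands="4 0 0 0;8 0 0 0;12 0 0 0;16 0 0 0;20 0 0 0;24 0 0 0;28 0 0 0;32 0 0 0;36 0 0 0;40 0 0 0;44 0 0 0;48 0 0 0;52 0 0 0;54 0 0 0;54 0 0 0;54 0 0 0")

```text
clock: 11.23
tool_pos: [0.592, 0.0467, 0.1376]
orientation: [3.141, -0.0, 1.359]
force: [0.3, 0.4, 0.6]
width: 0.0079
finger_force: 0.0
```

```bash
python3 look.py t7
```

```text
352 ((0.5706170201301575, 0.006818253546953201), (0.050772037357091904, 0.05073121190071106), 0.38990458846092224) [[0.5450999736785889, 0.03200000151991844], [0.5454000234603882, -0.018699999898672104], [0.5961999893188477, -0.018400000408291817], [0.59579998254776, 0.03240000084042549]]
tcp X,Y 0.5693491981777953 -0.08787270370471323 0.1376142802528454 11.2833
F X,Y,z 0.1532892557336596 -0.8629427447605648 -0.2548573276263988
```

View pics/t7.png

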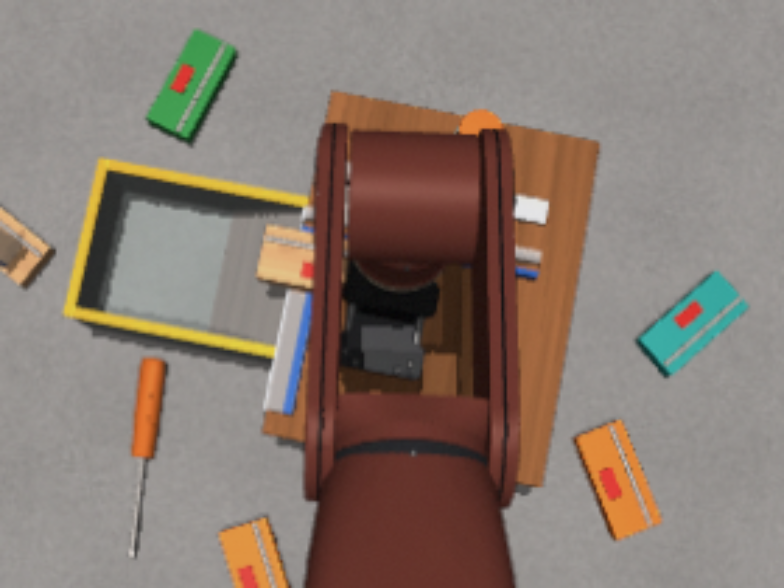

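The top view shows the block (285,255 in the crop) through the gateway and about 32 mm over the edge, still straight. I'll push it off.

>>> play_rows(commands="5 0 0 0;10 0 0 0;15 0 0 0;20 0 0 0;25 0 0 0;30 0 0 0;35 0 0 0;40 0 0 0;46 0 0 0;52 0 0 0;58 0 0 0;64 0 0 0;70 0 0 0;76 0 0 0;82 0 0 0;88 0 0 0;90 0 0 0;90 0 0 0;90 0 0 0")

```text
clock: 12.87
tool_pos: [0.6109, 0.1346, 0.1375]
orientation: [-3.142, 0.0, 1.359]
force: [-0.5, -0.6, 0.5]
width: 0.0078
finger_force: 0.0
```

```bash
python3 look.py t8; python3 - <<'E'
from h import *
im,d=arm.snapshot("side");cv2.imwrite("pics/s8.png",cv2.resize(im[120:330,150:430,::-1],(800,600)))
E
```

```text
tcp X,Y 0.5695888525695733 0.0018478144127323515 0.13745802844086552 12.9167
F X,Y,z 0.5624340421725835 1.1354045586677368 -0.5771887802319018
```

View pics/s8.png

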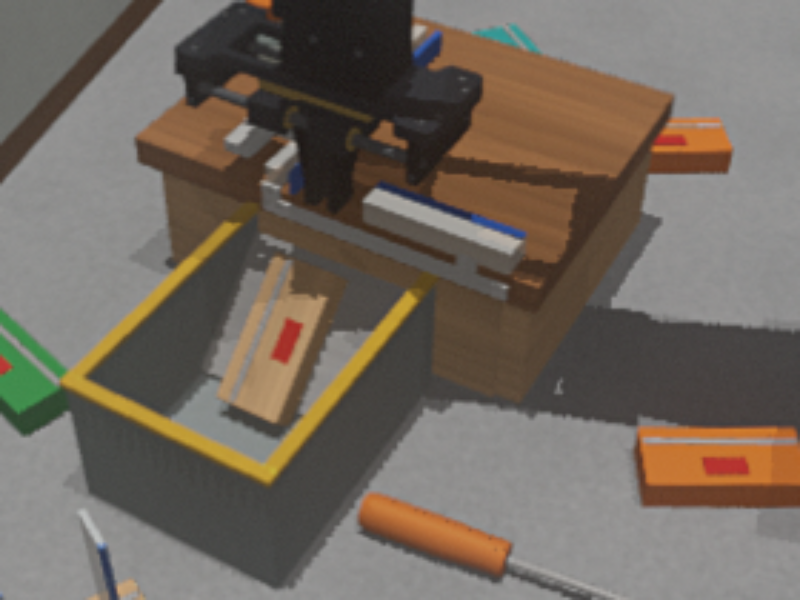

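The block lies in the chute on the slope (280,340 in the crop), clear of the fingers. I'll retreat upward and check.

>>> play_rows(commands="0 0 -30 0;0 0 -60 0;-30 0 -90 0;-60 0 -110 0;-100 0 -110 0;-130 0 -110 0;-130 0 -110 0;-130 0 -110 0;-130 0 -110 0;-130 0 -110 0;-130 0 -110 0;-130 0 -110 0")

```text
clock: 13.97
tool_pos: [0.5836, 0.0085, 0.2473]
orientation: [-3.141, -0.0, 1.36]
force: [-0.2, -0.3, -0.1]
width: 0.0079
finger_force: 0.0
```

```bash
python3 - <<'E'
from h import *
im,d=arm.snapshot("top");C=cloud("top",d);hsv=cv2.cvtColor(im,cv2.COLOR_RGB2HSV)
X=C[:,:,0]*.978-C[:,:,1]*.207;Y=C[:,:,0]*.207+C[:,:,1]*.978-.256
m=(Y>.005)&(Y<.195)&(X>.49)&(X<.61)&(hsv[:,:,0]<22)&(hsv[:,:,1]>70)&(C[:,:,2]<.105)
for a in(X,Y,C[:,:,2]): print(np.percentile(a[m],[2,50,98]).round(3))
cv2.imwrite("pics/t9.png",cv2.resize(im[110:320,160:440,::-1],(784,588)));print(m.sum())
E
```

```text
[0.547 0.57  0.597]
[0.013 0.055 0.106]
[0.03  0.074 0.1  ]
602
```

View pics/t9.png

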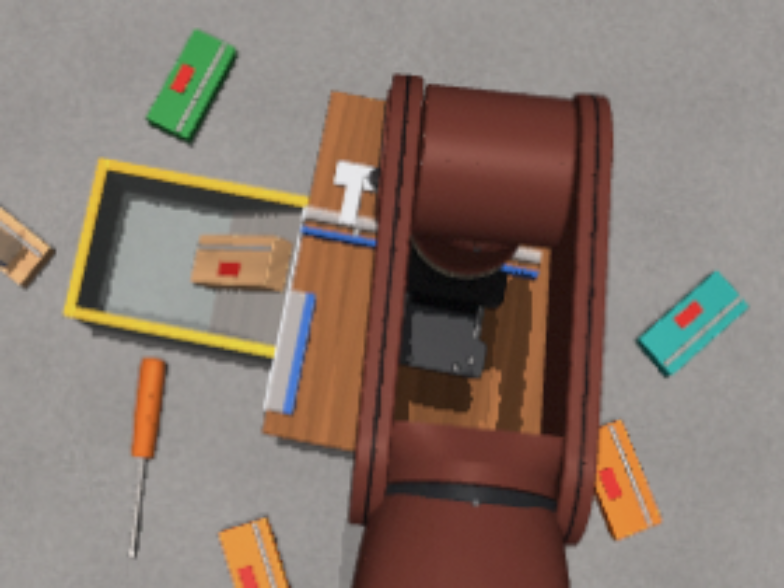

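The block rests in the chute (240,262 in the crop), within the walls and below the rim, and the arm is clear.

```bash
python3 -c "
from plant import arm
print(arm.job_done())"
```

```text
the job is handed in; nothing more can be done
None
```

The reject was pressed flush to the fence, pushed along it through the gateway and off the end, and now lies at rest in the chute; I handed the job in after about 14 s of arm time (no verdict was shown).

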